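# Turn the double-ended trimming insert end for end in its bench holder

### The job

The steel trimming insert in the bench holder is showing its flat chisel end. Draw it out, turn it end for end, and push it back in past the spring click until it is fully home against its stop, so that the sharp point faces out and the chisel is hidden. Do not ram it, and leave everything else on the bench where it is.

Things in the scene. Friction and masses are not known exactly. Their poses are not given: they have to be found in the camera images.
- holder: Fixed grey-painted block 88 mm long, 40 wide (steel foot 64 wide, 6 thick), 50 tall, with a level socket, 18 mm wide and 19.5 high. Origin on the bench under the socket's mouth; +x points into the socket. The first 12 mm of its side walls flare out to about 26 mm. In front (-x) a bare rail, 10 mm wide and 50 long, top 20 mm above the bench, supports the insert flush with the socket floor.
- mouth (a point): Centre of the socket's mouth, 29 mm above the bench; axes as the holder's: x level into the socket, y across, z up. When the insert is fully home (half of its body, 35 mm, inside) its centre lies at this point. The insert can wedge in the mouth if it is pushed in askew; it frees when straightened.
- stop (a point): Hidden step inside the socket, 35 mm in from the mouth, at the height of the socket's axis. The end face of the insert's body stops against it; the working end passes through it into a closed cavity.
- plunger_cap (a point): Brass cap of the spring plunger on the holder's roof, 17.5 mm in from the mouth; its top is about 68 mm above the bench. Its ball clicks into a notch on top of the insert; drawing out or pushing in past it takes about 5 to 12 N.
- insert_center (a point): Centre of the loose steel insert (about 130 g), half-way up. Body 70 mm long (x), 16 wide (y), 18 tall (z); a 10 mm wide, 4.5 deep notch across its top 17.5 mm either side of centre. At the start fully home, chisel facing out, x along the mouth's x. Turned about the vertical it fits the same way. It has 1 mm play each side in the socket, 1.5 mm above.
- point_tip (a point): Tip of the insert's slim round point, 65 mm from the insert's centre along its +x: the point sticks out 30 mm from the middle of the body's end face, 6 mm thick at the root, tapering. Above it the end face is bare from 3 to 9 mm over the axis.
- chisel_edge (a point): Edge of the insert's flat chisel, 65 mm from its centre along its -x: it sticks out 30 mm from the middle of the other end face, 8 mm wide neck, then 14 mm wide, 4 mm thick.
- insert: The insert as a whole; its origin lies 9 mm under insert_center, with the same axes.
- tree_a: wax tree: dense blue wax tree on a round black rubber base, 110 mm across, about 185 mm tall; origin at the centre of its underside. A bystander: leave it alone.
- tree_b: wax tree with rings: blue wax stem with a crown of rings on a round black base 110 mm across, about 180 mm tall; origin at the centre of its underside. A bystander: leave it alone.
- empty_base: empty round black rubber sprue base, a dish 100 mm across and 22 mm tall; origin at the centre of its underside. A bystander: leave it alone.
- tray: open white plastic tray of blue wax sprues, 120 x 170 x 45 mm; origin at the centre of its underside. A bystander: leave it alone.
- cutters: side cutters lying flat, orange handles, about 125 x 45 x 14 mm; origin at the centre of its underside. A bystander: leave it alone.
- jar: small amber glass jar, 44 mm across, 50 mm tall; origin at the centre of its underside. A bystander: leave it alone.
- y_sprue: small Y-shaped piece of blue wax rod lying flat, 55 mm long, 8 mm thick; origin at the centre of its underside. A bystander: leave it alone.
There are look-alikes about, which are no part of the job. Of the things shaped like the insert, the bare steel one is meant. What is shaped like the holder but purple is not meant.

How it is judged:
On the way, in this order (a step that is already met when the one before it is completed fails the run):
1. the insert is drawn clear of the holder (distance between insert_center and mouth above 0.07 m), for 0.1 s.
2. the insert is back in the socket, point outward, pushed home (x of insert_center in the frame of mouth between -0.002 and 0.0025 m and x of point_tip in the frame of mouth below -0.06 m and y of insert_center in the frame of mouth between -0.002 and 0.002 m and z of insert_center in the frame of mouth between -0.002 and 0.0025 m), for 0.2 s.
At the end, for the whole second after the job is handed in: The insert lies in the socket with its point facing out, its centre within 2 mm along the socket (2.5 mm inward) and 2 mm across of the fully home position and level with it (2 mm down, 2.5 mm up), at rest (all of step 2 and linear speed of insert below 0.01 m/s); the robot touches nothing.
It fails at once if the insert is rammed or jammed against the holder with more than 60 N (contact force between insert and holder above 60 N).
It fails at once if a bystander is moved by more than 15 mm (distance of any of tree_a, tree_b, empty_base, tray, cutters, jar, y_sprue from where it was at the start of the episode above 0.015 m).
It also fails if it takes over 72 s, if anything falls off the work surface, if the arm or the gripper's body presses on something with over 40 N, if the wrist force passes 120 N, or if a joint passes its speed limit or range.

### The arm

A 6-joint arm with a two-finger parallel gripper is mounted at the origin on the work surface. World frame = base frame: x ahead of the robot, y to its left, z up, the work surface at z = 0. Lengths are in m, angles in rad, forces in N, time in s.
With the tool pointing down it reaches from about 0.35 to 0.775 m from the base axis. Payload 5.5 kg.
Tool frame: the origin (TCP) lies at the very end of the fingers, on their centre line; the grasp point (between the pads) lies 19 mm behind it; x points along the fingers, y is the direction in which the jaws open and shut, and the axes are right-handed (so a half turn about x gives the same grasp; the last joint's range is limited). The gripper opens to 85 mm and grips with 20 to 120 N. Pads are 22 mm wide; open, the fingers measure 114 mm over their backs; the gripper's body (76 mm by 85 mm) begins 54 mm behind the grasp point. The pads swing forward as they close: fully open they stand 13 mm farther back than shut.
Start: joints at [1.117, 0.313, 0.046, 1.304, 0, 1.431], TCP at [0.178, 0.547, 0.231] pointing down, gripper open.
Joint ranges: [-2.76, 2.76], [-0.86, 1.69], [-1.03, 1.26], [-2.2, 2.34], [-1.47, 1.5], [-3.14, 3.14]. Speed limits (rad/s): [2.57, 2.57, 3.14, 3.14, 3.14, 3.14].

### API

Orientations are given as a unit quaternion [w, x, y, z].
In Python, from workcell import env gives the robot as it stands.
- The arm moves only by the tool servo_tool, never from a script. Its argument "increments" is a list of rows, each an object with "offset": the shift along the tool's x, y, z in cm, a list of three; "yaw": the turn about the tool's x in degrees. In form: [{"offset": [x, y, z], "yaw": yaw}, ...]. A call has exactly 8 rows; each row is the pose to reach, as a shift and turn from the pose commanded when the call began, along the tool's axes at that moment; what a row does not reach only later rows make up. A row lasts 1/10 s, in which the tool goes at most 50 mm and 8.59 degrees, less where a joint would pass 70% of its speed; a pose out of reach is approached as far as the arm can. A call with a gripper value outside its range is refused whole. "claw" is the opening, from 0 (shut) to 1 (fully open), set as the call begins (left out, the last holds). The fingers move at their own pace and stop on an object; "force" is the grip in N (left out, the last holds). Time passes only in rows, so rows that repeat a pose let the fingers close, or fill a call up. It gives the time, the measured TCP pose, the force and the opening at its end, in the units of the state.
- env.get_state(): the state, without advancing time (a new reading comes with each control period).
- env.read_camera(name): name is "side" or "top"; returns (picture, depth): 400x640x3 uint8, red, green, blue; 400x640 float32, m along the optical axis (not along the pixel's ray), 0 where there is no reading.
- env.camera_model(name): a dict with "vertical_fov" (degrees; the focal length in pixels is half the picture's height over the tangent of half this angle, whatever the lens; pixels are square), "cx", "cy" (the principal point, pixels), "D" ([k1, k2, p1, p2, k3] as OpenCV has them; the pictures are not rectified), "world_from_camera" (4x4, takes a point from camera to world coordinates). Camera axes: x right, y up, looking along -z (the intrinsics and any distortion apply to the point x, -y, -z); pixel columns grow to the right and rows downward; lengths in m; the calibration is good to about 2 mm. A picture is of the moment at which its call begins. camera_model takes no time and is no camera call.
- env.hand_in(): hands the job in, once; it reports no verdict.
The state is a dict: "clock": time; "joint_pos": joint angles; "qvel": joint speeds; "tau": joint torques, N m; "tcp_pos": TCP position; "orientation": TCP orientation; "wrist_force": force on the tool from outside, world axes, zero at the start; "ft_torque": the same for the moment, N m; "finger_gap": finger opening in m.
Only numpy, scipy, OpenCV 4.12 (cv2) and the standard library are available. Lean on these libraries where they do the work, as an engineer would, in place of code of your own. Each camera call takes 0.05 s, during which the arm holds its last target.

## Working session

There is one attempt and no reset: what is moved stays moved. The work goes in short steps, Python scripts to look and compute and a tool call to move; the robot and the scene stay as the last step left them, time stands still between calls to the robot, and variables do not carry over. Pictures are saved under pics/ and viewed, and the job is handed in when it is done.

Besides the shell and the picture viewer there is one more tool, called after ">>>" by a JSON object that holds its "op" and its "data". servo_tool: Moves the arm, as the interface text tells. Its arguments: {"type":"object","properties":{"increments":{"type":"array","items":{"type":"object","properties":{"offset":{"type":"array","items":{"type":"number"}},"yaw":{"type":"number"}}}},"claw":{"type":"number"},"force":{"type":"number"}},"required":["increments"]}

```bash
ls; mkdir -p pics
python3 - <<'E'
from workcell import env
import cv2,numpy as np
for n in("side","top"):
    p,d=env.read_camera(n); cv2.imwrite(f"pics/{n}0.png",p[:,:,::-1]); np.save(f"{n}0.npy",d)
    m=env.camera_model(n);print(n,{k:np.round(v,4).tolist() for k,v in m.items()})
print(env.get_state())
E
```

```text
pics
side {'vertical_fov': 47.1417, 'cx': 319.7811, 'cy': 202.3462, 'D': [0.0423, 0.0, 0.0, 0.0, 0.0], 'world_from_camera': [[0.9568, 0.2153, -0.1955, 0.3502], [-0.2908, 0.7056, -0.6462, -0.6964], [-0.0012, 0.6751, 0.7377, 0.8867], [0.0, 0.0, 0.0, 1.0]]}
top {'vertical_fov': 46.4696, 'cx': 318.8506, 'cy': 187.6338, 'D': [-0.0563, 0.0, 0.0, 0.0, 0.0], 'world_from_camera': [[-0.0318, 0.979, -0.2012, 0.3154], [-0.9995, -0.0311, 0.0068, 0.0255], [0.0004, 0.2013, 0.9795, 1.3119], [0.0, 0.0, 0.0, 1.0]]}
{'clock': 0.1, 'joint_pos': array([ 1.11737643e+00,  3.13971670e-01,  4.51118997e-02,  1.30361201e+00,
       -9.16365891e-06,  1.43121733e+00]), 'qvel': array([-0.00096219,  0.0006424 ,  0.00433801,  0.00015989,  0.00084081,
       -0.00055146]), 'tau': array([ 3.35405086e-03, -4.81723022e+01,  2.99244297e+01,  1.26618182e-02,
       -7.78816593e-05, -1.44283604e-05]), 'tcp_pos': array([0.17731134, 0.54650424, 0.23047956]), 'orientation': array([ 0.6982485 ,  0.10993719,  0.69858845, -0.11107211]), 'wrist_force': array([ 0.24058424, -0.90943565, -0.76765889]), 'ft_torque': array([ 0.02452527, -0.03691715,  0.10285539]), 'finger_gap': 0.08537990539099882}
```

View pics/side0.png

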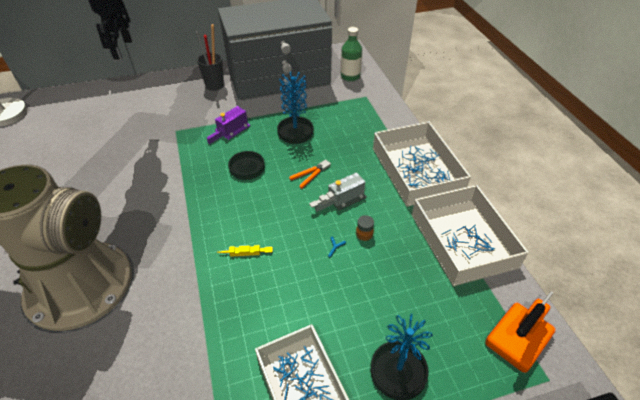

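View pics/top0.png

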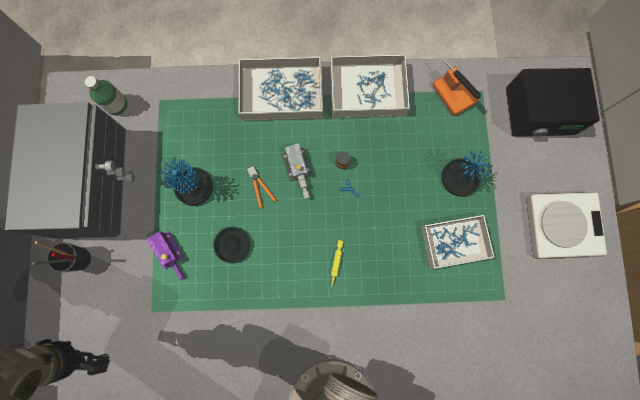

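The grey holder is at about (297,165) in the top picture and (340,190) in the side picture, with the bare steel insert sticking out towards the robot. The yellow insert and the purple holder are the decoys. Next I zoom in and build a point cloud.

```bash
cat > h.py <<'E'
import cv2,numpy as np
from workcell import env
def K(m,h=400):
    f=h/2/np.tan(np.radians(m["vertical_fov"])/2)
    return np.array([[f,0,m["cx"]],[0,f,m["cy"]],[0,0,1]])
def cloud(name,d):
    m=env.camera_model(name);k=K(m)
    v,u=np.mgrid[0:400,0:640]
    p=cv2.undistortPoints(np.stack([u.ravel(),v.ravel()],1).astype(np.float64)[:,None],k,np.array(m["D"]))[:,0]
    z=d.ravel()
    c=np.stack([p[:,0]*z,-p[:,1]*z,-z],1)
    T=np.array(m["world_from_camera"])
    return (c@T[:3,:3].T+T[:3,3]).reshape(400,640,3)
def proj(name,P):
    m=env.camera_model(name);T=np.linalg.inv(np.array(m["world_from_camera"]))
    c=np.atleast_2d(P)@T[:3,:3].T+T[:3,3]
    c=c*[1,-1,-1]
    return cv2.projectPoints(c,np.zeros(3),np.zeros(3),K(m),np.array(m["D"]))[0][:,0]
def crop(name,p,box,fn,s=8):
    x0,x1,y0,y1=box
    cv2.imwrite(fn,cv2.resize(p[y0:y1,x0:x1,::-1],None,fx=s,fy=s,interpolation=cv2.INTER_NEAREST))
E
python3 - <<'E'
from h import *
t=cv2.imread("pics/top0.png")[:,:,::-1];s=cv2.imread("pics/side0.png")[:,:,::-1]
crop("top",t,(270,330,135,205),"pics/tc.png")
crop("side",s,(300,380,165,220),"pics/sc.png",10)
np.set_printoptions(precision=3,suppress=True,linewidth=200)
for n in("top","side"):
    C=cloud(n,np.load(n+"0.npy"));
    m=(C[...,0]>.4)&(C[...,0]<.62)&(C[...,1]>-.02)&(C[...,1]<.15)
    print(n,m.sum(),"bench z",np.median(C[m][:,2]))
    Q=C[m];Q=Q[(Q[:,2]>.012)]
    h,e=np.histogram(Q[:,2],np.arange(.01,.09,.004));print(h)
    r=Q[(Q[:,2]>.044)&(Q[:,2]<.058)]
    if len(r): print("roof",len(r),cv2.minAreaRect((r[:,:2]*1000).astype(np.float32)))
    r=Q[(Q[:,2]>.062)]; print("cap",len(r),r.mean(0) if len(r) else 0, r[:,2].max() if len(r) else 0)
    r=Q[(Q[:,2]>.033)&(Q[:,2]<.041)]; print("ins",len(r),cv2.minAreaRect((r[:,:2]*1000).astype(np.float32)))
E
```

```text
top 4623 bench z -0.0003694828337215128
[ 6  6  4  5 23 41 38 28  7 10  7  1  0  0  0  0  0  0  0]
roof 24 ((615.357421875, 70.66730499267578), (8.389769554138184, 39.485923767089844), 2.179255723953247)
cap 0 0 0
ins 77 ((589.2976684570312, 56.543182373046875), (64.8022689819336, 34.91520690917969), 24.654953002929688)
side 4394 bench z 0.0022244871171707703
[20 22 17 21 26 64 48 54  8 15 26  1  0  0  0  0  0  0  0]
roof 46 ((617.378173828125, 69.4000244140625), (10.889981269836426, 38.8661994934082), 16.688249588012695)
cap 0 0 0
ins 104 ((584.1469116210938, 65.94033813476562), (65.800537109375, 38.90657424926758), 6.143867015838623)
```

View pics/tc.png

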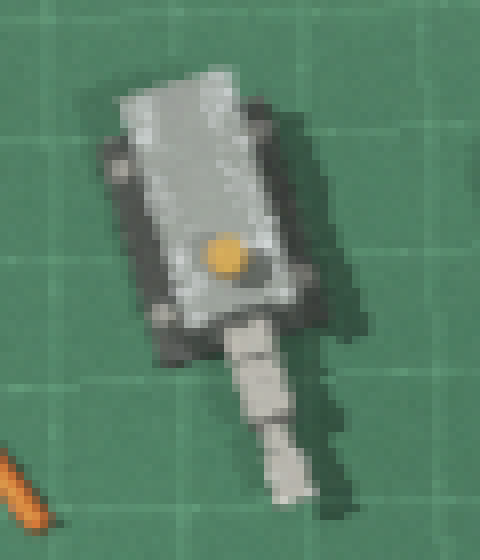

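View pics/sc.png

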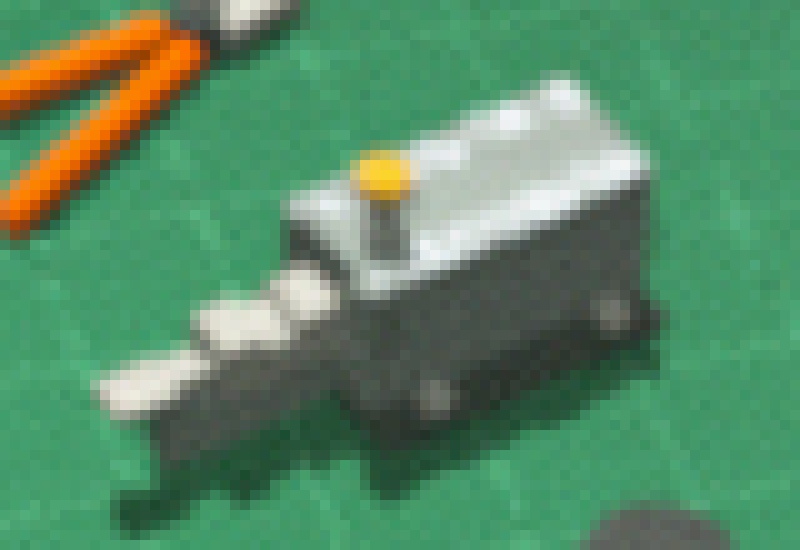

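```bash
cat > fit.py <<'E'
from h import *
from scipy.optimize import least_squares
np.set_printoptions(precision=4,suppress=True,linewidth=200)
M={'fl':(0,.02,.05),'fr':(0,-.02,.05),'bl':(.088,.02,.05),'br':(.088,-.02,.05),'cap':(.0175,0,.068),'cl':(-.065,.007,.031),'cr':(-.065,-.007,.031)}
T={'fl':(188,327),'fr':(300,298),'bl':(122,99),'br':(235,68),'cap':(227,256),'cl':(275,503),'cr':(315,492)}
S={'fl':(290,200),'fr':(370,298),'bl':(562,78),'br':(650,160),'cap':(385,168)}
T={k:(270+a/8-.5,135+b/8-.5) for k,(a,b) in T.items()}
S={k:(300+a/10-.5,165+b/10-.5) for k,(a,b) in S.items()}
def W(p,z=0):
    c,s=np.cos(p[2]),np.sin(p[2]);return lambda q:np.array([p[0]+c*q[0]-s*q[1],p[1]+s*q[0]+c*q[1],q[2]+p[3]])
def res(p,sets):
    r=[]
    for n,D in sets:
        P=np.array([W(p)(M[k]) for k in D]);r.append((proj(n,P)-np.array(list(D.values()))).ravel())
    return np.concatenate(r)
for nm,sets in(("top",[("top",T)]),("side",[("side",S)]),("both",[("top",T),("side",S)])):
    o=least_squares(lambda q:res([*q,0],sets),[.58,.06,.2]);
    print(nm,o.x,"yawdeg",np.degrees(o.x[2]));print((o.fun.reshape(-1,2)).T)
for n in("top","side"):
    C=cloud(n,np.load(n+"0.npy"));
    p=o.x;d=C[...,:2]-p[:2];c,s=np.cos(p[2]),np.sin(p[2]);lx=d[...,0]*c+d[...,1]*s;ly=-d[...,0]*s+d[...,1]*c;z=C[...,2]
    r=(lx>.03)&(lx<.08)&(abs(ly)<.014);print(n,"roof z",np.median(z[r]))
    r=(lx>-.1)&(lx<.14)&(abs(ly)<.05)&(z>.042)&(z<.06);print("roof rect",np.percentile(lx[r],[1,99]),np.percentile(ly[r],[1,99]))
    r=(lx>-.03)&(lx<-.004)&(abs(ly)<.007);print("ins top z",np.median(z[r]),ly[(lx>-.03)&(lx<-.004)&(z>.03)&(z<.042)&(abs(ly)<.02)].mean())
    r=(abs(lx-.0175)<.02)&(abs(ly)<.015)&(z>.058);print("cap",r.sum(),lx[r].mean(),ly[r].mean())
    r=(lx>-.2)&(lx<-.07)&(abs(ly)<.05);print("bench",np.median(z[r]))
E
python3 fit.py
```

```text
top [0.6157 0.068  0.246 ] yawdeg 14.09461158201734
[[ 0.0536 -0.0935  0.0898 -0.356   0.1614  0.158  -0.0191]
 [ 0.2644  0.0516 -0.4833 -0.3481 -0.24    0.3531  0.3779]]
side [0.6151 0.0702 0.2745] yawdeg 15.729030350157874
[[-0.6333  0.1026  0.0966  0.3388  0.0963]
 [ 0.0886 -0.188  -0.564   0.2581  0.3491]]
both [0.6152 0.0688 0.2598] yawdeg 14.884263848721933
[[-0.225  -0.4246 -0.6008 -1.0963 -0.2311  0.1727 -0.0232 -0.3217  0.2309  0.7035  0.7838  0.3795]
 [ 0.5405  0.142  -0.0982 -0.1443 -0.0317  0.4812  0.4408  0.4091  0.2363  0.0288  0.9602  0.7781]]
top roof z 0.0486625432506419
roof rect [0.0009 0.0878] [-0.0191  0.02  ]
ins top z 0.03555647964930908 0.00011519580854015182
cap 23 0.01810912606417666 0.0006475549833495373
bench -0.0005767192680077304
side roof z 0.051422273536603114
roof rect [-0.0021  0.0849] [-0.0221  0.0193]
ins top z 0.029814928231216842 -0.0023179687215881565
cap 27 0.014500949611530036 -0.002330882806729459
bench 0.0020741452540504746
```

```bash
cat > nav.py <<'E'
from h import *
from scipy.spatial.transform import Rotation as R
np.set_printoptions(precision=4,suppress=True,linewidth=200)
def tool():
    s=env.get_state();q=s["orientation"];return s,R.from_quat([q[1],q[2],q[3],q[0]]).as_matrix()
def plan(P,ydir):
    "offset cm in tool axes to world P, yaw deg to bring tool y to +-ydir (angle in rad)"
    s,M=tool();off=M.T@(np.array(P)-s["tcp_pos"])*100
    y=M@[0,1,0];cur=np.arctan2(y[1],y[0])
    # yaw about tool x(down): positive turns y toward z axis
    d=np.array([np.cos(ydir),np.sin(ydir),0]);a=np.degrees(np.arctan2((M.T@d)[2],(M.T@d)[1]))
    print("t",round(float(s["clock"]),2),"tcp",s["tcp_pos"],"j",s["joint_pos"],"F",s["wrist_force"],"T",s["ft_torque"],"gap",round(float(s["finger_gap"]),4))
    print("toolx",M[:,0],"tooly",M[:,1],"tooly ang",np.degrees(cur))
    print("offset cm",off,"yaw",a, a-180*np.sign(a))
E
python3 - <<'E'
from nav import *
h=.256
p=np.array([.6153,.0686,.0]);ax=np.array([np.cos(h),np.sin(h),0])
P=p-.020*ax+[0,0,.23];print(P);plan(P,h+np.pi/2)
C=cloud("top",np.load("top0.npy"))
for n,(u,v) in dict(treeA=(180,175),base=(232,245),jar=(343,160),cut=(255,180),ysp=(348,188)).items(): print(n,C[v,u])
E
```

```text
[0.596  0.0635 0.23  ]
t 0.1 tcp [0.1773 0.5465 0.2305] j [ 1.1174  0.314   0.0451  1.3036 -0.      1.4312] F [ 0.2406 -0.9094 -0.7677] T [ 0.0245 -0.0369  0.1029] gap 0.0854
toolx [-0.0007 -0.0015 -1.    ] tooly [ 0.3087  0.9512 -0.0017] tooly ang 72.01825224165664
offset cm [  0.0905 -33.0136  54.7291] yaw -32.64951764838786 147.35048235161213
treeA [0.5943 0.3684 0.1671]
base [0.426  0.2616 0.0225]
jar [ 0.6506 -0.0532  0.0528]
cut [0.6117 0.1991 0.0062]
ysp [ 0.5801 -0.067   0.0047]
```

>>> {"op": "servo_tool", "data": {"increments": [{"offset":[0,-4.1,6.8],"yaw":-4},{"offset":[0,-8.2,13.6],"yaw":-8},{"offset":[0,-12.4,20.5],"yaw":-12},{"offset":[0,-16.5,27.3],"yaw":-16},{"offset":[0,-20.6,34.2],"yaw":-20},{"offset":[0,-24.8,41],"yaw":-25},{"offset":[0,-28.9,47.9],"yaw":-29},{"offset":[0,-33,54.7],"yaw":-32.6}], "claw": 0.5, "force": 30}}

```text
clock: 0.9
tcp_pos: [0.4402, 0.2428, 0.2311]
orientation: [0.701, -0.091, 0.701, 0.091]
wrist_force: [0.2, 0.7, 0.3]
finger_gap: 0.0425
```

Run:
```python
from nav import *
plan([.596,.0635,.23],.256+np.pi/2)
```

```text
t 0.9 tcp [0.4402 0.2428 0.2311] j [ 0.3442  0.1735 -0.1369  1.2607  0.0002  0.0862] F [0.2388 0.7027 0.2788] T [ 0.0473 -0.0518  0.0019] gap 0.0425
toolx [-0.0003  0.0001 -1.    ] tooly [-0.2551  0.9669  0.0002] tooly ang 104.78193335560438
offset cm [  0.1048 -21.3138  10.4892] yaw 0.11421593905551436 -179.88578406094447
```

>>> {"op": "servo_tool", "data": {"increments": [{"offset":[0,-4.3,2.1],"yaw":0.1},{"offset":[0,-8.5,4.2],"yaw":0.1},{"offset":[0,-12.8,6.3],"yaw":0.1},{"offset":[0,-17,8.4],"yaw":0.1},{"offset":[0,-21.3,10.5],"yaw":0.1},{"offset":[4,-21.3,10.5],"yaw":0.1},{"offset":[8,-21.3,10.5],"yaw":0.1},{"offset":[12,-21.3,10.5],"yaw":0.1}], "claw": 0.5}}

```text
clock: 1.7
tcp_pos: [0.5949, 0.0643, 0.1096]
orientation: [0.701, -0.089, 0.701, 0.089]
wrist_force: [0.9, -0.8, -1.0]
finger_gap: 0.0425
```

Run:
```python
from nav import *
plan([.596,.0635,.011],.256+np.pi/2)
for n in("top","side"):
    p,d=env.read_camera(n); np.save("d_"+n,d)
    u,v=proj(n,[.6,.065,.06])[0].astype(int); print(n,u,v)
    crop(n,p,(u-40,u+40,v-35,v+35),f"pics/a_{n}.png",8)
plan([.596,.0635,.011],.256+np.pi/2)
```

```text
t 1.7 tcp [0.5949 0.0643 0.1096] j [-0.0266  0.4183 -0.1056  1.0469  0.0001 -0.2787] F [ 0.9381 -0.7855 -1.0162] T [ 0.0136 -0.0286 -0.0261] gap 0.0425
toolx [-0.      0.0001 -1.    ] tooly [-0.2495  0.9684  0.0001] tooly ang 104.44587510358247
offset cm [ 9.8573 -0.1031  0.0867] yaw -0.22184451134457006 179.77815548865544
top 301 178
side 327 189
t 1.8 tcp [0.5898 0.0649 0.105 ] j [-0.0257  0.4224 -0.1114  1.0493  0.0001 -0.2787] F [-0.9943 -0.2378  0.4174] T [-0.0233  0.0425 -0.0354] gap 0.0429
toolx [-0.0124  0.0004 -0.9999] tooly [-0.2502  0.9682  0.0035] tooly ang 104.49016822985713
offset cm [ 9.3867 -0.32    0.6781] yaw -0.17517322517616643 179.82482677482383
```

View pics/a_top.png

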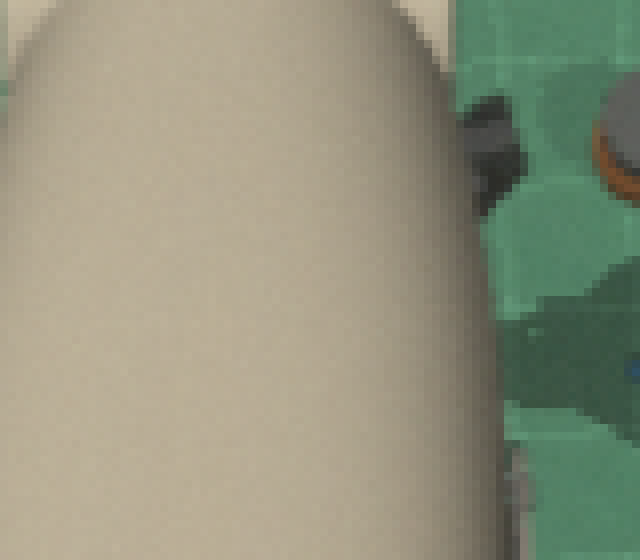

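View pics/a_side.png

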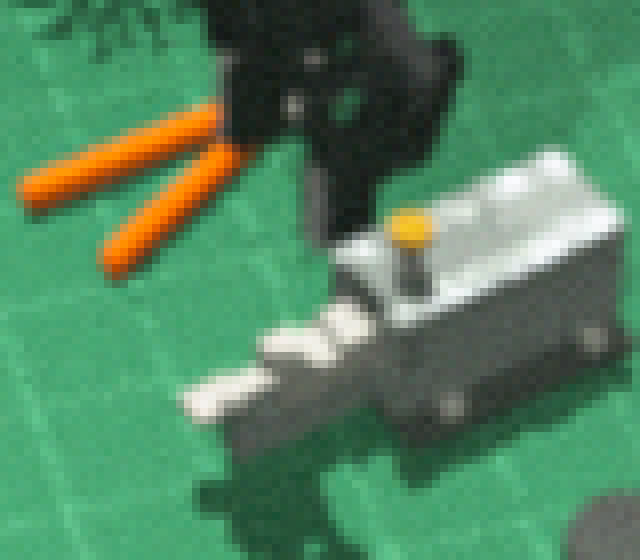

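The top view is blocked by the arm. In the side view the gripper hangs just left of and above the insert, with a fingertip at about (331,184) in full-picture pixels. I'll let it settle, then check the pose.

>>> {"op": "servo_tool", "data": {"increments": [{"offset":[1,0,0],"yaw":0},{"offset":[2,0,0],"yaw":0},{"offset":[2,0,0],"yaw":0},{"offset":[2,0,0],"yaw":0},{"offset":[2,0,0],"yaw":0},{"offset":[2,0,0],"yaw":0},{"offset":[2,0,0],"yaw":0},{"offset":[2,0,0],"yaw":0}]}}

```text
clock: 2.6
tcp_pos: [0.5949, 0.065, 0.0916]
orientation: [0.702, -0.089, 0.701, 0.089]
wrist_force: [-0.1, 0.2, 0.1]
finger_gap: 0.0424
```

Run:
```python
from nav import *
plan([.596,.0635,.011],.256+np.pi/2)
n="side"
p,d=env.read_camera(n)
s,M=tool()
q=p.copy()
for sy in(-1,1):
  for w in (-.011,.011):
    a=proj(n,s["tcp_pos"]+M@[0,sy*.0212,w])[0]; print(a)
crop(n,p,(287,367,154,224),"pics/b_side.png",8)
```

```text
t 2.6 tcp [0.5949 0.065  0.0916] j [-0.0252  0.4319 -0.1318  1.0066  0.0001 -0.2786] F [-0.0584  0.2343  0.1245] T [ 0.0426  0.0099 -0.0045] gap 0.0424
toolx [ 0.0005  0.0001 -1.    ] tooly [-0.2507  0.9681 -0.0001] tooly ang 104.5208692155512
offset cm [ 8.0584 -0.1761  0.0612] yaw -0.14684880538709486 179.8531511946129
[326.1161 187.6744]
[333.7699 184.2973]
[317.0493 177.2141]
[324.6007 173.9796]
```

View pics/b_side.png

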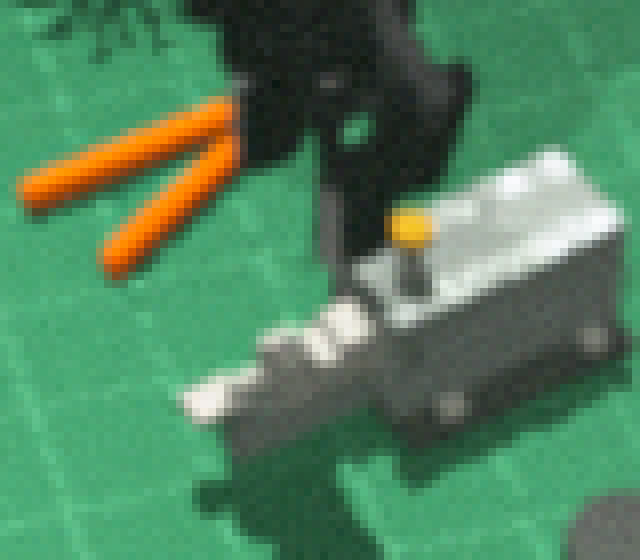

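>>> {"op": "servo_tool", "data": {"increments": [{"offset":[1.5,-0.1,0.05],"yaw":-0.1},{"offset":[3,-0.18,0.05],"yaw":-0.1},{"offset":[4.5,-0.18,0.05],"yaw":-0.1},{"offset":[6,-0.18,0.05],"yaw":-0.1},{"offset":[7,-0.18,0.05],"yaw":-0.1},{"offset":[8,-0.18,0.05],"yaw":-0.1},{"offset":[8,-0.18,0.05],"yaw":-0.1},{"offset":[8,-0.18,0.05],"yaw":-0.1}]}}

```text
clock: 3.45
tcp_pos: [0.5958, 0.0634, 0.0114]
orientation: [0.701, -0.09, 0.701, 0.09]
wrist_force: [0.0, -0.4, 0.8]
finger_gap: 0.0429
```

Run:
```python
from nav import *
plan([.596,.0635,.011],.256+np.pi/2)
n="side"
p,d=env.read_camera(n)
crop(n,p,(287,367,154,224),"pics/c_side.png",8)
```

```text
t 3.45 tcp [0.5958 0.0634 0.0114] j [-0.0279  0.5097 -0.2263  0.8349  0.0001 -0.2831] F [ 0.0342 -0.3717  0.7794] T [ 0.0718 -0.0366  0.0161] gap 0.0429
toolx [-0.0001  0.0001 -1.    ] tooly [-0.2524  0.9676  0.0001] tooly ang 104.62228818380748
offset cm [ 0.0396 -0.0001  0.021 ] yaw -0.04543121681408352 179.95456878318592
```

View pics/c_side.png

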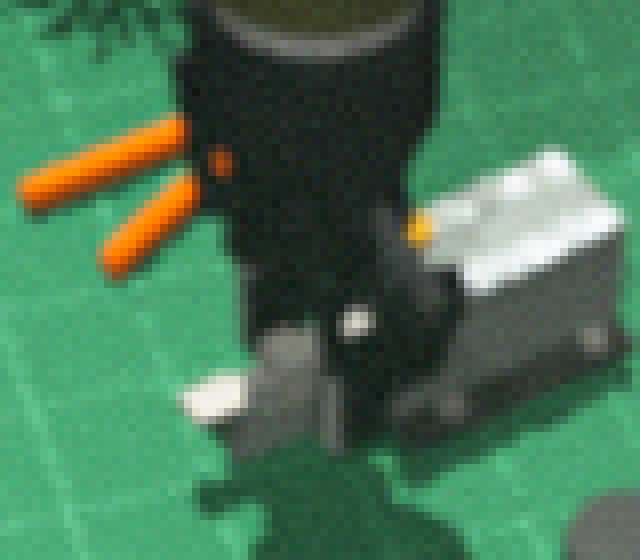

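The fingers straddle the insert just in front of the holder, and nothing is touching. Closing now.

>>> {"op": "servo_tool", "data": {"increments": [{"offset":[0,0,0],"yaw":0},{"offset":[0,0,0],"yaw":0},{"offset":[0,0,0],"yaw":0},{"offset":[0,0,0],"yaw":0},{"offset":[0,0,0],"yaw":0},{"offset":[0,0,0],"yaw":0},{"offset":[0,0,0],"yaw":0},{"offset":[0,0,0],"yaw":0}], "claw": 0.1, "force": 30}}

```text
clock: 4.3
tcp_pos: [0.5963, 0.0634, 0.0121]
orientation: [0.702, -0.09, 0.701, 0.09]
wrist_force: [-1.1, -0.4, 6.7]
finger_gap: 0.0152
```

Run:
```python
from nav import *
plan([.596,.0635,.011],.256+np.pi/2)
```

```text
t 4.3 tcp [0.5963 0.0634 0.0121] j [-0.0279  0.5087 -0.2259  0.8347  0.     -0.2831] F [-1.0961 -0.3772  6.734 ] T [-0.074   0.1739  0.0233] gap 0.0152
toolx [ 0.0014 -0.     -1.    ] tooly [-0.2523  0.9676 -0.0004] tooly ang 104.61625922694797
offset cm [ 0.1101  0.0212 -0.0267] yaw -0.051430064794150486 179.94856993520585
```

>>> {"op": "servo_tool", "data": {"increments": [{"offset":[-0.03,0,-0.3],"yaw":0},{"offset":[-0.05,0,-0.8],"yaw":0},{"offset":[-0.05,0,-1.3],"yaw":0},{"offset":[-0.05,0,-1.9],"yaw":0},{"offset":[-0.05,0,-2.5],"yaw":0},{"offset":[-0.05,0,-3.1],"yaw":0},{"offset":[-0.05,0,-3.6],"yaw":0},{"offset":[-0.05,0,-3.6],"yaw":0}], "force": 45}}

```text
clock: 5.1
tcp_pos: [0.5599, 0.0541, 0.0121]
orientation: [0.701, -0.09, 0.702, 0.09]
wrist_force: [0.6, -0.9, 6.9]
finger_gap: 0.0154
```

Run:
```python
from nav import *
plan([.596,.0635,.011],.256+np.pi/2)
n="side"
p,d=env.read_camera(n)
crop(n,p,(277,357,159,229),"pics/d_side.png",8)
```

```text
t 5.1 tcp [0.5599 0.0541 0.0121] j [-0.0462  0.4508 -0.3251  0.7955 -0.0003 -0.3012] F [ 0.6487 -0.9338  6.8557] T [-0.0774  0.0051  0.0201] gap 0.0154
toolx [-0.0006 -0.0002 -1.    ] tooly [-0.2522  0.9677 -0.0001] tooly ang 104.60625166801444
offset cm [0.1077 0.0007 3.7265] yaw -0.06147037451503391 179.93852962548496
```

View pics/d_side.png

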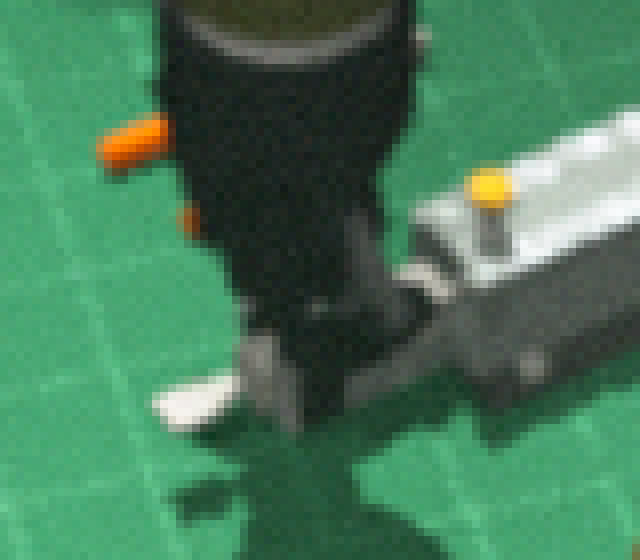

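The insert is 37 mm out on the rail, showing no slip. Next I release it and re-grip on the point half.

>>> {"op": "servo_tool", "data": {"increments": [{"offset":[-0.05,0,0],"yaw":0},{"offset":[-0.1,0,0],"yaw":0},{"offset":[-0.1,0,0],"yaw":0},{"offset":[-0.1,0,0],"yaw":0},{"offset":[-0.1,0,0],"yaw":0},{"offset":[-0.1,0,0],"yaw":0},{"offset":[-0.1,0,0],"yaw":0},{"offset":[-0.1,0,0],"yaw":0}], "claw": 0.35}}

```text
clock: 5.95
tcp_pos: [0.5609, 0.0543, 0.0128]
orientation: [0.701, -0.09, 0.701, 0.09]
wrist_force: [-0.6, 0.2, 0.8]
finger_gap: 0.0298
```

>>> {"op": "servo_tool", "data": {"increments": [{"offset":[0,0,0.7],"yaw":0},{"offset":[0,0,1.4],"yaw":0},{"offset":[0,0,2.1],"yaw":0},{"offset":[0,0,2.8],"yaw":0},{"offset":[0,0,3.4],"yaw":0},{"offset":[0,0,3.9],"yaw":0},{"offset":[0,0,3.9],"yaw":0},{"offset":[0,0,3.9],"yaw":0}]}}

```text
clock: 6.75
tcp_pos: [0.5985, 0.0642, 0.0126]
orientation: [0.701, -0.09, 0.702, 0.09]
wrist_force: [-0.1, -0.8, 0.2]
finger_gap: 0.0302
```

Run:
```python
from nav import *
plan([.596,.0635,.011],.256+np.pi/2)
n="side"
p,d=env.read_camera(n)
crop(n,p,(277,357,159,229),"pics/e_side.png",8)
print(proj(n,[[.6153-.102*np.cos(.256),.0686-.102*np.sin(.256),.029]]))
```

```text
t 6.75 tcp [0.5985 0.0642 0.0126] j [-0.0264  0.5131 -0.2168  0.8414  0.     -0.2817] F [-0.0931 -0.7647  0.2158] T [-0.0304  0.0258 -0.0151] gap 0.0302
toolx [-0.0004  0.0001 -1.    ] tooly [-0.2525  0.9676  0.0002] tooly ang 104.62667432136242
offset cm [ 0.1641 -0.0085 -0.2597] yaw -0.0410416526499544 179.95895834735003
[[297.8598 211.0155]]
```

View pics/e_side.png

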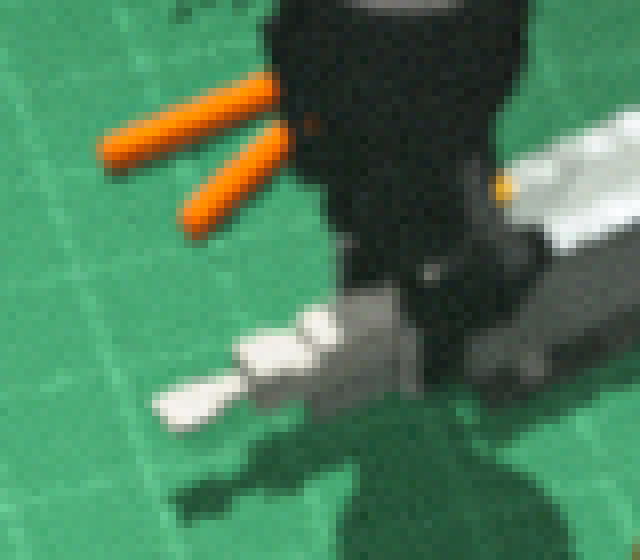

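>>> {"op": "servo_tool", "data": {"increments": [{"offset":[0,0,0],"yaw":0},{"offset":[0,0,0],"yaw":0},{"offset":[0,0,0],"yaw":0},{"offset":[0,0,0],"yaw":0},{"offset":[0,0,0],"yaw":0},{"offset":[-0.1,0,0],"yaw":0},{"offset":[-0.1,0,0],"yaw":0},{"offset":[-0.1,0,0],"yaw":0}], "claw": 0.1, "force": 45}}

```text
clock: 7.6
tcp_pos: [0.5986, 0.0642, 0.0136]
orientation: [0.701, -0.09, 0.701, 0.09]
wrist_force: [-0.6, -0.0, -0.9]
finger_gap: 0.0154
```

Run:
```python
from nav import *
plan([.596,.0635,.011],.256+np.pi/2)
```

```text
t 7.6 tcp [0.5986 0.0642 0.0136] j [-0.0265  0.5119 -0.2159  0.8432  0.0002 -0.2817] F [-0.6467 -0.0389 -0.8618] T [-0.0044 -0.0367  0.0199] gap 0.0154
toolx [-0.0002  0.0002 -1.    ] tooly [-0.2524  0.9676  0.0002] tooly ang 104.62104402747316
offset cm [ 0.2622 -0.0057 -0.2655] yaw -0.04667393780630671 179.9533260621937
```

>>> {"op": "servo_tool", "data": {"increments": [{"offset":[0,0,-0.8],"yaw":0},{"offset":[0,0,-1.8],"yaw":0},{"offset":[0,0,-3],"yaw":0},{"offset":[0,0,-4.2],"yaw":0},{"offset":[-0.3,0,-5.4],"yaw":0},{"offset":[-1.5,0,-6.5],"yaw":0},{"offset":[-3,0,-7.5],"yaw":0},{"offset":[-4.5,0,-8],"yaw":0}]}}

```text
clock: 8.4
tcp_pos: [0.519, 0.0438, 0.0592]
orientation: [0.701, -0.09, 0.702, 0.09]
wrist_force: [0.1, -0.5, -1.3]
finger_gap: 0.0151
```

>>> {"op": "servo_tool", "data": {"increments": [{"offset":[-2,0,0],"yaw":4},{"offset":[-4,0,0],"yaw":10},{"offset":[-5,0,0],"yaw":17},{"offset":[-5,0,0],"yaw":24},{"offset":[-5,0,0],"yaw":31},{"offset":[-5,0,0],"yaw":38},{"offset":[-5,0,0],"yaw":45},{"offset":[-5,0,0],"yaw":52}]}}

```text
clock: 9.2
tcp_pos: [0.5203, 0.0439, 0.109]
orientation: [0.669, 0.228, 0.669, -0.228]
wrist_force: [-0.1, -0.3, -1.6]
finger_gap: 0.0151
```

Run:
```python
from nav import *
plan([.516,.0435,.11],.256+np.pi/2)
n="side"
p,d=env.read_camera(n)
cv2.imwrite("pics/f_side.png",p[100:300,200:450,::-1].repeat(3,0).repeat(3,1))
```

```text
t 9.2 tcp [0.5203 0.0439 0.109 ] j [-0.0697  0.2829 -0.3065  0.9815  0.      0.5878] F [-0.0907 -0.3237 -1.6368] T [-0.0094 -0.0524 -0.0118] gap 0.0151
toolx [-0.0002  0.     -1.    ] tooly [ 0.6112  0.7915 -0.0001] tooly ang 52.325881497232395
offset cm [-0.1037 -0.2905 -0.3174] yaw -52.34183804601062 127.65816195398938
```

View pics/f_side.png

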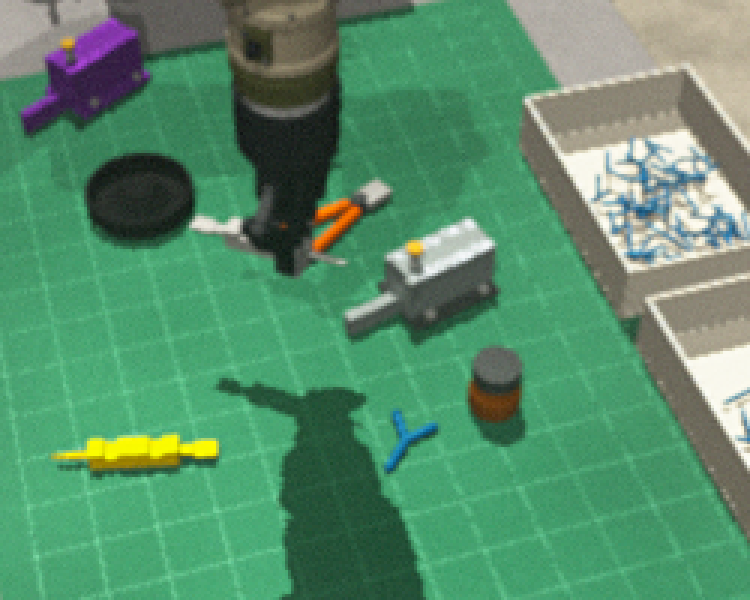

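>>> {"op": "servo_tool", "data": {"increments": [{"offset":[0,0,0],"yaw":8},{"offset":[0,0,0],"yaw":16},{"offset":[0,0,0],"yaw":24},{"offset":[0,0,0],"yaw":32},{"offset":[0,0,0],"yaw":40},{"offset":[0,0,0],"yaw":48},{"offset":[0,0,0],"yaw":56},{"offset":[0,0,0],"yaw":64}]}}

```text
clock: 10.05
tcp_pos: [0.5204, 0.0438, 0.1089]
orientation: [-0.447, -0.548, -0.447, 0.548]
wrist_force: [-0.7, -0.5, -1.5]
finger_gap: 0.0155
```

>>> {"op": "servo_tool", "data": {"increments": [{"offset":[0,0,0],"yaw":8},{"offset":[0,0,0],"yaw":16},{"offset":[0,0,0],"yaw":24},{"offset":[0,0,0],"yaw":32},{"offset":[0,0,0],"yaw":40},{"offset":[0,0,0],"yaw":48},{"offset":[0,0,0],"yaw":56},{"offset":[0,0,0],"yaw":64}]}}

```text
clock: 10.85
tcp_pos: [0.5204, 0.0439, 0.1089]
orientation: [-0.089, -0.701, -0.089, 0.702]
wrist_force: [0.5, 1.3, -0.9]
finger_gap: 0.0149
```

Run:
```python
from nav import *
plan([.4943,.037,.02],.256+np.pi/2)
n="side"
p,d=env.read_camera(n)
cv2.imwrite("pics/g_side.png",p[100:300,200:450,::-1].repeat(3,0).repeat(3,1))
```

```text
t 10.85 tcp [0.5204 0.0439 0.1089] j [-0.0697  0.2833 -0.3063  0.9816  0.      2.8202] F [ 0.4861  1.2673 -0.9409] T [ 0.0117 -0.0028  0.0422] gap 0.0149
toolx [-0.0004  0.     -1.    ] tooly [ 0.2491 -0.9685 -0.0001] tooly ang -75.57722463752711
offset cm [8.8867 0.0183 2.6939] yaw 179.7550584831014 -0.24494151689859223
```

View pics/g_side.png

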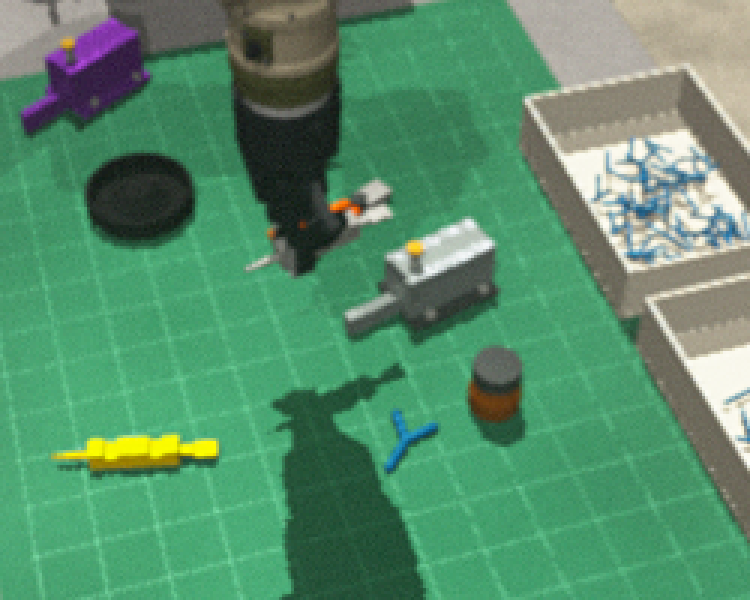

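>>> {"op": "servo_tool", "data": {"increments": [{"offset":[0,0,1],"yaw":-0.1},{"offset":[0,0,2],"yaw":-0.2},{"offset":[1,0,2.7],"yaw":-0.2},{"offset":[3,0,2.7],"yaw":-0.2},{"offset":[5,0,2.7],"yaw":-0.2},{"offset":[7,0,2.7],"yaw":-0.2},{"offset":[8.9,0,2.7],"yaw":-0.2},{"offset":[8.9,0,2.7],"yaw":-0.2}]}}

```text
clock: 11.7
tcp_pos: [0.4917, 0.0372, 0.0177]
orientation: [-0.092, -0.699, -0.092, 0.703]
wrist_force: [-0.1, 0.2, -1.7]
finger_gap: 0.0153
```

>>> {"op": "servo_tool", "data": {"increments": [{"offset":[0.2,0,0],"yaw":0},{"offset":[0.4,0,0],"yaw":0},{"offset":[0.4,0,0],"yaw":0},{"offset":[0.4,0,0],"yaw":0},{"offset":[0.4,0,0],"yaw":0},{"offset":[0.4,0,0],"yaw":0},{"offset":[0.4,0,0],"yaw":0},{"offset":[0.4,0,0],"yaw":0}]}}

```text
clock: 12.5
tcp_pos: [0.4951, 0.0372, 0.0158]
orientation: [0.091, 0.701, 0.091, -0.701]
wrist_force: [-0.0, -0.9, -0.6]
finger_gap: 0.0155
```

Run:
```python
from nav import *
plan([.4943,.037,.0143],.256+np.pi/2)
n="side"
p,d=env.read_camera(n)
crop(n,p,(267,357,159,229),"pics/h_side.png",8)
h=.256;o=np.array([.6153,.0686,0]);X=np.array([np.cos(h),np.sin(h),0]);Y=np.array([-X[1],X[0],0])
pr=lambda x,y,z:(proj(n,o+x*X+y*Y+[0,0,z])[0]-[267,159]+.5)*8
for a in((-.170,0,.029),(-.04,.007,.031),(-.04,-.007,.031),(-.05,-.005,.02),(-.05,.005,.02)):print(a,pr(*a))
```

```text
t 12.5 tcp [0.4951 0.0372 0.0158] j [-0.0869  0.3406 -0.4917  0.7384  0.0001  2.7959] F [-0.017 -0.939 -0.573] T [ 0.0185  0.0117 -0.0473] gap 0.0155
toolx [ 0.      0.0001 -1.    ] tooly [ 0.2559 -0.9667 -0.0001] tooly ang -75.1732089263557
offset cm [ 0.1519 -0.0006  0.0822] yaw -179.84092870191688 0.15907129808311993
(-0.17, 0, 0.029) [ 57.0716 507.9168]
(-0.04, 0.007, 0.031) [408.9936 325.2453]
(-0.04, -0.007, 0.031) [432.0613 352.8858]
(-0.05, -0.005, 0.02) [401.9582 384.4772]
(-0.05, 0.005, 0.02) [385.6776 364.6365]
```

View pics/h_side.png

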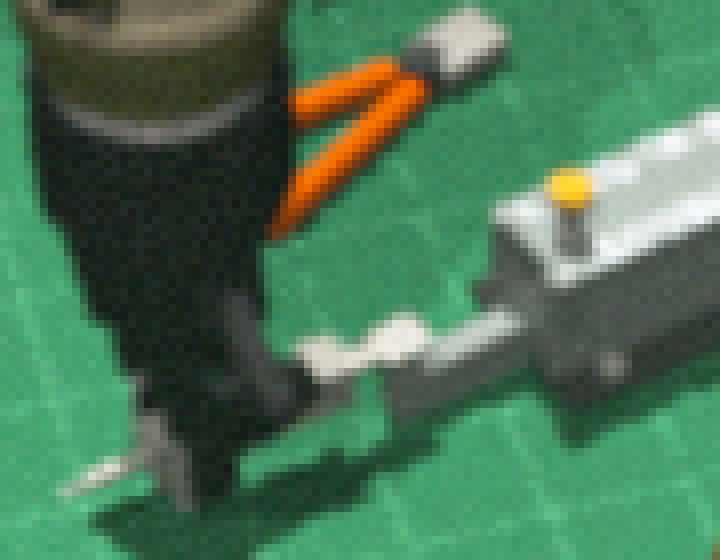

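The chisel now faces the socket and is lined up over the rail, with its tip near (425,330) in the crop as predicted. Advancing over the rail.

>>> {"op": "servo_tool", "data": {"increments": [{"offset":[0.1,0,-0.5],"yaw":0.15},{"offset":[0.15,0,-1.2],"yaw":0.15},{"offset":[0.15,0,-2],"yaw":0.15},{"offset":[0.15,0,-2.8],"yaw":0.15},{"offset":[0.15,0,-3.6],"yaw":0.15},{"offset":[0.15,0,-4.4],"yaw":0.15},{"offset":[0.15,0,-5],"yaw":0.15},{"offset":[0.15,0,-5],"yaw":0.15}]}}

```text
clock: 13.35
tcp_pos: [0.5446, 0.0502, 0.0143]
orientation: [0.09, 0.702, 0.09, -0.701]
wrist_force: [-0.5, -0.9, -1.3]
finger_gap: 0.0149
```

```bash
cat > chk.py <<'E'
from nav import *
h=.2557;o=np.array([.6153,.0686,0]);X=np.array([np.cos(h),np.sin(h),0]);Y=np.array([-X[1],X[0],0])
s,M=tool();plan([.5957,.0635,.0135],h+np.pi/2)
d=s["tcp_pos"]-o;print("local tcp mm",d@X*1e3,d@Y*1e3,"insert centre x",d@X*1e3+20.3,"F local",s["wrist_force"]@X,s["wrist_force"]@Y,s["wrist_force"][2])
E
python3 chk.py
```

```text
t 13.35 tcp [0.5446 0.0502 0.0143] j [-0.055   0.4221 -0.3661  0.7817  0.0002  2.8302] F [-0.5156 -0.879  -1.2718] T [ 0.0074  0.0739 -0.0187] gap 0.0149
toolx [ 0.001   0.0001 -1.    ] tooly [ 0.2535 -0.9673  0.0001] tooly ang -75.31274321664476
offset cm [ 0.09    0.0052 -5.2815] yaw -179.96326581349857 0.036734186501433896
local tcp mm -73.06894563766625 0.04180861194572789 insert centre x -52.76894563766625 F local -0.7211608195832439 -0.7200261553342933 -1.271794263350115
```

>>> {"op": "servo_tool", "data": {"increments": [{"offset":[0.03,0,-0.4],"yaw":0},{"offset":[0.03,0,-0.8],"yaw":0},{"offset":[0.03,0,-1.2],"yaw":0},{"offset":[0.03,0,-1.6],"yaw":0},{"offset":[0.03,0,-2],"yaw":0},{"offset":[0.03,0,-2.3],"yaw":0},{"offset":[0.03,0,-2.6],"yaw":0},{"offset":[0.03,0,-2.6],"yaw":0}]}}

```text
clock: 14.15
tcp_pos: [0.5691, 0.0566, 0.014]
orientation: [0.09, 0.701, 0.09, -0.701]
wrist_force: [-0.2, -0.7, -1.4]
finger_gap: 0.0149
```

```bash
python3 chk.py
python3 - <<'E'
from nav import *
p,d=env.read_camera("side")
crop("side",p,(267,357,159,229),"pics/i_side.png",8)
E
```

```text
t 14.15 tcp [0.5691 0.0566 0.014 ] j [-0.0412  0.4627 -0.2992  0.8084  0.0001  2.8442] F [-0.2263 -0.7108 -1.3516] T [-0.0139  0.0449 -0.002 ] gap 0.0149
toolx [ 0.0005  0.0001 -1.    ] tooly [ 0.2534 -0.9674  0.    ] tooly ang -75.32228657843739
offset cm [ 0.0542  0.0107 -2.7459] yaw -179.9728169061354 0.0271830938646076
local tcp mm -47.71233445219818 0.11670749667363571 insert centre x -27.412334452198177 F local -0.39874823919335706 -0.6304620875652828 -1.351595407890152
```

View pics/i_side.png

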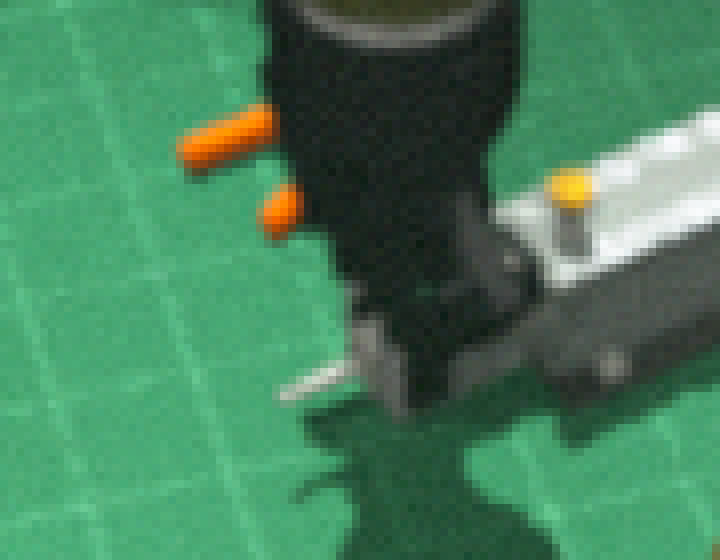

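>>> {"op": "servo_tool", "data": {"increments": [{"offset":[0.02,0,-0.15],"yaw":0},{"offset":[0.02,0,-0.3],"yaw":0},{"offset":[0.02,0,-0.45],"yaw":0},{"offset":[0.02,0,-0.6],"yaw":0},{"offset":[0.02,0,-0.75],"yaw":0},{"offset":[0.02,0,-0.8],"yaw":0},{"offset":[0.02,0,-0.8],"yaw":0},{"offset":[0.02,0,-0.8],"yaw":0}]}}

```text
clock: 15.0
tcp_pos: [0.5753, 0.0586, 0.0133]
orientation: [-0.09, -0.701, -0.09, 0.702]
wrist_force: [-3.2, -0.4, -3.9]
finger_gap: 0.0151
```

```bash
python3 chk.py
```

```text
t 15.0 tcp [0.5753 0.0586 0.0133] j [-0.0373  0.4754 -0.2799  0.8175 -0.      2.8483] F [-3.2381 -0.3678 -3.9137] T [-0.1847  0.8117  0.003 ] gap 0.0151
toolx [-0.0021  0.0001 -1.    ] tooly [ 0.2533 -0.9674 -0.0006] tooly ang -75.3298943757456
offset cm [-0.0282  0.043  -2.102 ] yaw -179.98035829097398 0.01964170902601836
local tcp mm -41.27344537778269 0.4458519035627834 insert centre x -20.973445377782692 F local -3.225830164776858 0.4631280054513818 -3.913677960653694
```

Contact is about −3 N along the socket and −4 N vertical, which fits the plunger ball riding onto the body's front edge. Continuing gently.

>>> {"op": "servo_tool", "data": {"increments": [{"offset":[0.03,0,-0.1],"yaw":0},{"offset":[0.03,0,-0.2],"yaw":0},{"offset":[0.03,0,-0.3],"yaw":0},{"offset":[0.03,0,-0.4],"yaw":0},{"offset":[0.03,0,-0.5],"yaw":0},{"offset":[0.03,0,-0.5],"yaw":0},{"offset":[0.03,0,-0.5],"yaw":0},{"offset":[0.03,0,-0.5],"yaw":0}]}}

```text
clock: 15.8
tcp_pos: [0.5818, 0.06, 0.0137]
orientation: [0.09, 0.702, 0.09, -0.701]
wrist_force: [0.9, 0.2, -6.0]
finger_gap: 0.0154
```

```bash
python3 chk.py
```

```text
t 15.8 tcp [0.5818 0.06   0.0137] j [-0.0347  0.4833 -0.2651  0.8211  0.0003  2.8508] F [ 0.8563  0.1589 -5.9871] T [0.044  0.1109 0.0131] gap 0.0154
toolx [ 0.0013  0.0003 -1.    ] tooly [ 0.2534 -0.9674  0.    ] tooly ang -75.32272668340978
offset cm [ 0.0218  0.0103 -1.431 ] yaw -179.97325478031317 0.026745219686830524
local tcp mm -34.56326080958373 0.11961877614161974 insert centre x -14.26326080958373 F local 0.8686542670036584 -0.0628816836770119 -5.9871177475885595
```

>>> {"op": "servo_tool", "data": {"increments": [{"offset":[0.03,0,-0.15],"yaw":0},{"offset":[0.03,0,-0.3],"yaw":0},{"offset":[0.03,0,-0.45],"yaw":0},{"offset":[0.03,0,-0.6],"yaw":0},{"offset":[0.03,0,-0.75],"yaw":0},{"offset":[0.03,0,-0.85],"yaw":0},{"offset":[0.03,0,-0.85],"yaw":0},{"offset":[0.03,0,-0.85],"yaw":0}]}}

```text
clock: 16.6
tcp_pos: [0.5906, 0.0622, 0.0135]
orientation: [0.09, 0.702, 0.09, -0.701]
wrist_force: [2.2, 0.6, -6.7]
finger_gap: 0.0151
```

```bash
python3 chk.py
```

```text
t 16.6 tcp [0.5906 0.0622 0.0135] j [-0.0305  0.4972 -0.2417  0.8297  0.0005  2.8549] F [ 2.1691  0.569  -6.7112] T [ 0.102  -0.1552  0.0503] gap 0.0151
toolx [ 0.0023  0.0004 -1.    ] tooly [ 0.2534 -0.9674  0.0002] tooly ang -75.3202479473831
offset cm [ 0.0043  0.0006 -0.5238] yaw -179.97075875859255 0.02924124140744766
local tcp mm -25.490260745731696 0.026750971799035378 insert centre x -5.190260745731695 F local 2.2425264480285163 0.0019144961686148048 -6.711218469145243
```

>>> {"op": "servo_tool", "data": {"increments": [{"offset":[0.02,0,-0.05],"yaw":0},{"offset":[0.02,0,-0.1],"yaw":0},{"offset":[0.02,0,-0.15],"yaw":0},{"offset":[0.02,0,-0.2],"yaw":0},{"offset":[0.02,0,-0.25],"yaw":0},{"offset":[0.02,0,-0.25],"yaw":0},{"offset":[0.02,0,-0.25],"yaw":0},{"offset":[0.02,0,-0.25],"yaw":0}]}}

```text
clock: 17.4
tcp_pos: [0.592, 0.0627, 0.0131]
orientation: [0.09, 0.701, 0.09, -0.701]
wrist_force: [0.0, -0.4, -3.6]
finger_gap: 0.0152
```

```bash
python3 chk.py
```

```text
t 17.4 tcp [0.592  0.0627 0.0131] j [-0.0294  0.5013 -0.2359  0.8331  0.0002  2.8561] F [ 0.0211 -0.3678 -3.5778] T [-0.0577  0.0705 -0.0162] gap 0.0152
toolx [ 0.0005  0.0002 -1.    ] tooly [ 0.2533 -0.9674 -0.0001] tooly ang -75.32859605201973
offset cm [-0.0428  0.0114 -0.3758] yaw -179.97912839918737 0.020871600812625957
local tcp mm -24.010494557213185 0.13578260005815554 insert centre x -3.7104945572131847 F local -0.0725974628311779 -0.36119478972183805 -3.5777854590291005
```

>>> {"op": "servo_tool", "data": {"increments": [{"offset":[0,0,-0.05],"yaw":0},{"offset":[0,0,-0.1],"yaw":0},{"offset":[0,0,-0.15],"yaw":0},{"offset":[0,0,-0.2],"yaw":0},{"offset":[0,0,-0.2],"yaw":0},{"offset":[0,0,-0.2],"yaw":0},{"offset":[0,0,-0.2],"yaw":0},{"offset":[0,0,-0.2],"yaw":0}]}}

```text
clock: 18.2
tcp_pos: [0.5938, 0.0631, 0.0131]
orientation: [0.09, 0.701, 0.09, -0.701]
wrist_force: [0.2, -1.0, -1.0]
finger_gap: 0.0148
```

```bash
python3 chk.py
```

```text
t 18.2 tcp [0.5938 0.0631 0.0131] j [-0.0286  0.5045 -0.2305  0.8357  0.      2.857 ] F [ 0.241  -0.9837 -0.9596] T [-0.0747  0.1919 -0.0023] gap 0.0148
toolx [ 0.0002  0.     -1.    ] tooly [ 0.2532 -0.9674  0.    ] tooly ang -75.33175773398506
offset cm [-0.0434  0.0071 -0.1934] yaw -179.9822883787252 0.017711621274798972
local tcp mm -22.186890185113306 0.09325117240729493 insert centre x -1.8868901851133053 F local -0.01565952502036119 -1.0126546803302503 -0.9596186565557079
```

>>> {"op": "servo_tool", "data": {"increments": [{"offset":[0,0,-0.03],"yaw":0},{"offset":[0,0,-0.06],"yaw":0},{"offset":[0,0,-0.09],"yaw":0},{"offset":[0,0,-0.12],"yaw":0},{"offset":[0,0,-0.15],"yaw":0},{"offset":[0,0,-0.15],"yaw":0},{"offset":[0,0,-0.15],"yaw":0},{"offset":[0,0,-0.15],"yaw":0}]}}

```text
clock: 19.0
tcp_pos: [0.5938, 0.0632, 0.0129]
orientation: [-0.09, -0.7, -0.09, 0.702]
wrist_force: [-5.8, -2.1, 2.7]
finger_gap: 0.0152
```

```bash
python3 chk.py
```

```text
t 19.0 tcp [0.5938 0.0632 0.0129] j [-0.028   0.5065 -0.2274  0.8393 -0.0007  2.8578] F [-5.7501 -2.0826  2.6602] T [-0.4376  1.0156 -0.0084] gap 0.0152
toolx [-0.0025 -0.0006 -1.    ] tooly [ 0.253  -0.9675 -0.    ] tooly ang -75.3451298673538
offset cm [-0.0617  0.0171 -0.1967] yaw -179.99565876109813 0.004341238901872657
local tcp mm -22.221014000246676 0.19381045498619745 insert centre x -1.9210140002466751 F local -6.089934142525839 -0.5605672102320974 2.660248000423626
```

>>> {"op": "servo_tool", "data": {"increments": [{"offset":[0,0,-0.05],"yaw":0},{"offset":[0,0,-0.1],"yaw":0},{"offset":[0,0,-0.15],"yaw":0},{"offset":[0,0,-0.2],"yaw":0},{"offset":[0,0,-0.25],"yaw":0},{"offset":[0,0,-0.25],"yaw":0},{"offset":[0,0,-0.25],"yaw":0},{"offset":[0,0,-0.25],"yaw":0}]}}

```text
clock: 19.8
tcp_pos: [0.5937, 0.0632, 0.0128]
orientation: [-0.09, -0.699, -0.09, 0.704]
wrist_force: [-12.2, -5.1, 8.7]
finger_gap: 0.0149
```

```bash
python3 chk.py
python3 - <<'E'
from nav import *
p,d=env.read_camera("side")
crop("side",p,(287,367,154,224),"pics/j_side.png",8)
E
```

```text
t 19.8 tcp [0.5937 0.0632 0.0128] j [-0.0272  0.5096 -0.2222  0.8457 -0.0022  2.8589] F [-12.2107  -5.1279   8.7443] T [-0.8464  2.1546 -0.0507] gap 0.0149
toolx [-0.0068 -0.002  -1.    ] tooly [ 0.2527 -0.9676  0.0002] tooly ang -75.36434621141647
offset cm [-0.0665  0.0215 -0.1992] yaw 179.98503216582657 -0.014967834173432948
local tcp mm -22.24922780040899 0.2385714677669288 insert centre x -1.9492278004089876 F local -13.110644403403635 -1.8727610693262589 8.744279489920116
```

View pics/j_side.png

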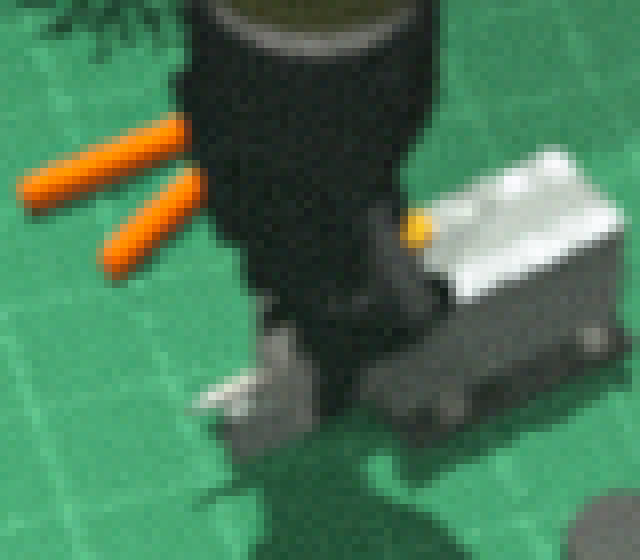

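It is against a firm stop: 13 N with no motion, and the vertical ball force is gone. The point is out at about (190,405) in the crop. Next I relax the push, release and check from above.

>>> {"op": "servo_tool", "data": {"increments": [{"offset":[0,0,0.1],"yaw":0},{"offset":[0,0,0.2],"yaw":0},{"offset":[0,0,0.3],"yaw":0},{"offset":[0,0,0.33],"yaw":0},{"offset":[0,0,0.33],"yaw":0},{"offset":[0,0,0.33],"yaw":0},{"offset":[0,0,0.33],"yaw":0},{"offset":[0,0,0.33],"yaw":0}]}}

```text
clock: 20.65
tcp_pos: [0.5938, 0.0632, 0.0129]
orientation: [-0.09, -0.701, -0.09, 0.702]
wrist_force: [-6.0, -1.5, 1.3]
finger_gap: 0.0149
```

```bash
python3 chk.py
```

```text
t 20.65 tcp [0.5938 0.0632 0.0129] j [-0.0282  0.5057 -0.229   0.8375 -0.0004  2.8574] F [-6.0408 -1.4985  1.3426] T [-0.3974  0.9612 -0.0506] gap 0.0149
toolx [-0.0013 -0.0003 -1.    ] tooly [ 0.2532 -0.9674 -0.    ] tooly ang -75.33524819098022
offset cm [-0.063   0.0168 -0.196 ] yaw -179.9857779887966 0.014222011203401053
local tcp mm -22.213402669747826 0.1909019269780181 insert centre x -1.9134026697478248 F local -6.223404061302476 0.07805293985357867 1.342567109124611
```

>>> {"op": "servo_tool", "data": {"increments": [{"offset":[0,0,0],"yaw":0},{"offset":[0,0,0],"yaw":0},{"offset":[0,0,0],"yaw":0},{"offset":[0,0,0],"yaw":0},{"offset":[0,0,0],"yaw":0},{"offset":[0,0,0],"yaw":0},{"offset":[0,0,0],"yaw":0},{"offset":[0,0,0],"yaw":0}], "claw": 0.4}}

```text
clock: 21.45
tcp_pos: [0.5944, 0.0633, 0.013]
orientation: [0.09, 0.701, 0.09, -0.701]
wrist_force: [0.0, -0.1, -0.0]
finger_gap: 0.0339
```

>>> {"op": "servo_tool", "data": {"increments": [{"offset":[-1,0,0],"yaw":0},{"offset":[-3,0,0],"yaw":0},{"offset":[-6,0,0],"yaw":0},{"offset":[-9,0,0],"yaw":0},{"offset":[-12,0,0],"yaw":0},{"offset":[-14,0,3],"yaw":0},{"offset":[-14,0,7],"yaw":0},{"offset":[-14,0,11],"yaw":0}]}}

```text
clock: 22.25
tcp_pos: [0.4878, 0.0352, 0.1546]
orientation: [0.091, 0.702, 0.09, -0.7]
wrist_force: [0.2, -0.3, 1.1]
finger_gap: 0.0339
```

>>> {"op": "servo_tool", "data": {"increments": [{"offset":[0,3,3],"yaw":0},{"offset":[0,6,4],"yaw":0},{"offset":[0,10,5],"yaw":0},{"offset":[0,14,5],"yaw":0},{"offset":[0,18,5],"yaw":0},{"offset":[0,20,5],"yaw":0},{"offset":[0,20,5],"yaw":0},{"offset":[0,20,5],"yaw":0}]}}

```text
clock: 23.05
tcp_pos: [0.4898, -0.1702, 0.153]
orientation: [-0.09, -0.701, -0.09, 0.702]
wrist_force: [-0.3, 0.4, 0.2]
finger_gap: 0.034
```

```bash
python3 chk.py
python3 - <<'E'
from nav import *
for n,b in(("top",(270,330,135,205)),("side",(300,380,165,220))):
    p,d=env.read_camera(n); crop(n,p,b,f"pics/k_{n}.png",8 if n=="top" else 10); cv2.imwrite(f"pics/kf_{n}.png",p[:,:,::-1])
h=.2557;o=np.array([.6153,.0686,0]);X=np.array([np.cos(h),np.sin(h),0])
print((proj("top",o-.065*X+[0,0,.029])-[270,135]+.5)*8,(proj("side",o-.065*X+[0,0,.029])-[300,165]+.5)*10)
print((proj("top",o-.035*X+[0,0,.038])-[270,135]+.5)*8,(proj("side",o-.035*X+[0,0,.038])-[300,165]+.5)*10)
E
```

```text
t 23.05 tcp [ 0.4898 -0.1702  0.153 ] j [-0.4897  0.2434 -0.244   1.0844  0.0006  2.3964] F [-0.3358  0.3922  0.2237] T [-0.0121  0.0666 -0.0086] gap 0.034
toolx [-0.0007  0.001  -1.    ] tooly [ 0.2527 -0.9675 -0.0012] tooly ang -75.3611479327644
offset cm [ 13.9709 -19.9237 -16.1546] yaw 179.98834750912727 -0.011652490872734234
local tcp mm -181.78528601594385 -199.34569094329947 insert centre x -161.48528601594384 F local -0.22571946201295795 0.46434262328741105 0.22369194825972116
[[295.6272 502.0957]] [[111.0658 407.3451]]
[[271.0417 416.3739]] [[212.3696 337.3806]]
```

View pics/k_top.png

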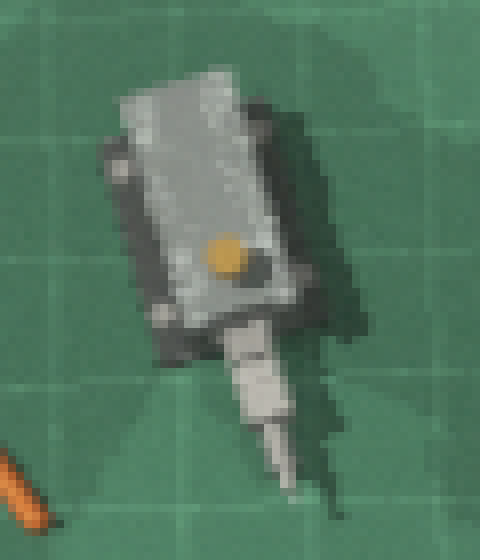

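View pics/k_side.png

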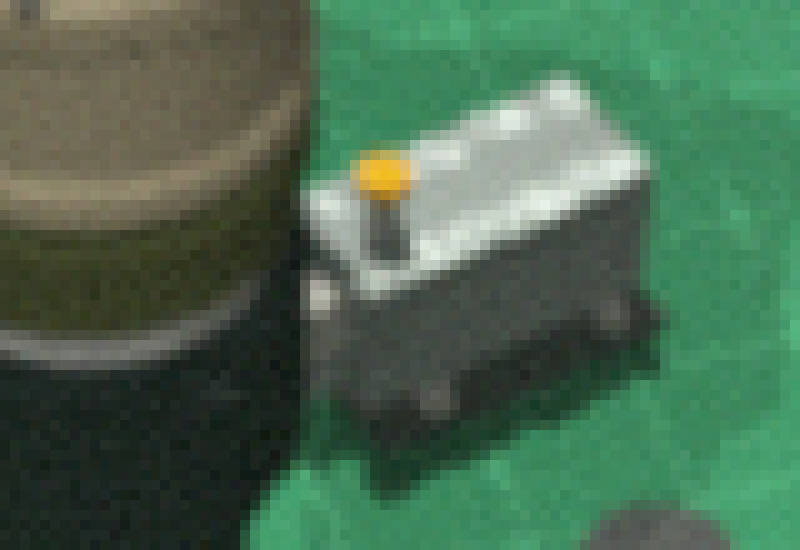

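The body's end edge (about (268,420)) and notch line (about (255,355)) appear at the same crop pixels as in the first picture, now with the point sticking out. I'll check that with numbers.

Run:
```python
from nav import *
a=cv2.imread("pics/top0.png",0).astype(np.float32);b=cv2.imread("pics/kf_top.png",0).astype(np.float32)
h=.2557;o=np.array([.6153,.0686,0]);X=np.array([np.cos(h),np.sin(h),0]);Y=np.array([-X[1],X[0],0])
xs=np.arange(-.062,-.004,.0005);ys=np.arange(-.005,.0051,.001)
def prof(im):
    P=np.array([[o+x*X+y*Y+[0,0,.037] for y in ys] for x in xs]).reshape(-1,3);q=proj("top",P).astype(np.float32)
    return cv2.remap(im,q[:,0].reshape(len(xs),-1),q[:,1].reshape(len(xs),-1),cv2.INTER_LINEAR).mean(1)
A,B=prof(a),prof(b)
for x,u,v in list(zip(xs*1e3,A,B))[::3]: print(round(x,1),int(u),int(v))
s=(xs>-.030)&(xs<-.006) ; i=np.where(s)[0]
for k in range(-8,9):
    print(k*.5,round(float(np.corrcoef(A[i],B[np.clip(i+k,0,len(xs)-1)])[0,1]),4),end=" | ")
```

```text
-62.0 176 117
-60.5 175 124
-59.0 176 125
-57.5 178 120
-56.0 181 117
-54.5 180 118
-53.0 178 125
-51.5 176 133
-50.0 174 134
-48.5 167 132
-47.0 157 132
-45.5 158 134
-44.0 160 137
-42.5 158 138
-41.0 153 136
-39.5 146 131
-38.0 130 120
-36.5 120 115
-35.0 136 136
-33.5 162 162
-32.0 178 177
-30.5 181 180
-29.0 180 179
-27.5 180 179
-26.0 181 180
-24.5 180 180
-23.0 178 177
-21.5 177 174
-20.0 179 177
-18.5 180 179
-17.0 178 176
-15.5 171 164
-14.0 154 144
-12.5 147 131
-11.0 161 142
-9.5 177 155
-8.0 182 159
-6.5 181 159
-5.0 180 158
-4.0 -0.124 | -3.5 -0.005 | -3.0 0.1329 | -2.5 0.2821 | -2.0 0.4341 | -1.5 0.5791 | -1.0 0.7059 | -0.5 0.803 | 0.0 0.8617 | 0.5 0.877 | 1.0 0.8502 | 1.5 0.787 | 2.0 0.697 | 2.5 0.5931 | 3.0 0.4864 | 3.5 0.3861 | 4.0 0.2984 |
```

Run:
```python
from nav import *
s=env.get_state();print(s["wrist_force"],s["clock"]);print(env.hand_in())
```

```text
[-0.7005  0.498   0.2922] 23.15
the job is handed in; nothing more can be done
None
```

I drew the insert out, turned it end for end and pushed it back in until it met the stop. The sharp point now faces out and the chisel is hidden. The job is handed in at about 23 s of the 72 s allowed; no verdict was reported.

**How it went:** I drew the insert part-way onto the rail and re-gripped it on its point half. Then I pulled it clear, lifted it, turned it 180° and slid it back past the plunger click. The wrist force I read after each step along the socket peaked at about 13 N, with no movement under that push.

**Last checks:**
- **Fully home:** in the top picture the body's end edge falls where it did at the start, to within about 0.2 mm.
- **Released:** the gripper is open and clear of everything, with wrist force near zero.
- **Bystanders:** I did not measure them again at the end. Nothing near the arm showed contact, and the cutters and holder looked unmoved in the pictures.

**Disagreements:**
- **Gripper reckoning:** it put the insert's centre about 1.9 mm short of home. I put this down to calibration and finger-position error, because the pictures and the firm stop agree with each other.
- **Side camera:** its last view of the insert was mostly blocked by the arm, so the final check rests on the top camera alone.
- **Shadow:** a shading change near the socket mouth lowered the picture correlation there to 0.88. I relied on the end edge instead.

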